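# Clamp the knife handle glue-up

## Task

With the outside of a finger, push the clamp strap round against its stop so that it lies over the knife handle in the gluing fixture; then push the black cam lever all the way down, so that the pad grips the handle, and move clear. Do not close the lever before the strap is over, leave the handle lying in its nest, and do not move the jar, the wooden block or the tools.

Things in the scene. Friction and masses are not known exactly. Their poses are not given: they have to be found in the camera images.
- fixture: gluing fixture, bolted down: aluminium plate 130 (x) x 190 (y) x 12 mm. Origin: centre of its underside, on the bench. A round steel post (diameter 36 mm, top 50 mm above the bench) stands at local (0, -50 mm) and carries strap and lever. A nest of low dark steel stops (tops 28 mm above the bench) centred at local (0, +50 mm) holds the knife handle.
- strap (a joint): angle of the swing strap about the post's vertical axis, rad; grows counter-clockwise from above. 0: strap points along the fixture's +x; 1.571: at its stop, pointing along the fixture's +y over the knife handle. Lower stop -0.35. Starts between -0.30 and 0.50. Friction (0.15 N m, some 2 N near its free end) holds it where it is left.
- strap_face (a point): point on the strap's vertical long face that is pushed to swing it over: 90 mm from the post's axis, at mid-height. Its x points to the strap's free end, y the way the strap must go, z up. The strap is a straight dark steel bar 14 mm wide, 22 mm high (underside 50 mm, top 72 mm above the bench), reaching 125 mm from the post's axis.
- cam_lever (a joint): angle of the cam lever, rad: 0 raised (60 degrees above the horizontal), 0.95 fully down at its stop (5.6 degrees above the horizontal). Starts between 0 and 0.15. Stiff (about 0.3 N m and up to 0.15 N m more while clamping: 4 to 6 N at the grip) and stays where it is left.
- lever_point (a point): centre line of the cam lever's round black grip (diameter 16 mm, end 103 mm from the pivot), 85 mm from the pivot. The lever sits on the post, turns with the strap and always points away from the strap's free end; it goes down that way. Orientation: the lever's own; at lever 0, x points to the strap's free end, z up.
- lever_pivot (a point): the cam lever's pivot: on the post's axis, 95 mm above the bench; the pivot pin is horizontal and square to the strap (along this point's y; its x points along the strap to its free end, z up).
- pad: round rubber pad, diameter 18 mm, under the strap 100 mm from the post's axis; origin at the centre of its underside. Lever up: underside 44 mm above the bench, 4 mm clear of the knife handle. The cam drives it down 7 mm in all, evenly with the lever, on a spring, so that it presses the handle with about 15 to 20 N when the lever is down.
- handle: knife handle being glued, loose in the nest: two medium-brown wooden scales 110 x 28 mm on a blunt steel blank, 22 mm thick in all, top 40 mm above the bench; the steel sticks out 70 mm beyond its +x end (its top 31 mm above the bench). Origin: centre of the handle's underside, 18 mm above the bench; x along the handle.
- jar: bystander: glue jar, diameter 60 mm, 75 mm high, upright. Origin: centre of its underside.
- spare: bystander: dark wooden handle block 115 x 36 x 26 mm, lying. Origin: centre of its underside.
- mallet: bystander: hammer with a light wooden handle, 240 mm long, lying. Origin near its middle; x along the handle to the head.
- driver: bystander: screwdriver with a wooden handle, 190 mm long, lying. Origin near its middle; x along it.
Not all that is in view belongs to the job. Leave any blue or purple look-alike of the handle alone.

How it is judged:
By the outcome, as a careful person would: the job done as asked, in the order asked, and still so for the second after the job is handed in, with the robot touching nothing.
It also fails if it takes over 45 s, if anything falls off the work surface, if the arm or the gripper's body presses on something with over 40 N, if the wrist force passes 120 N, or if a joint passes its speed limit or range.

## Robot

A 6-joint arm with a two-finger parallel gripper is mounted at the origin on the work surface. World frame = base frame: x ahead of the robot, y to its left, z up, the work surface at z = 0. Lengths are in m, angles in degrees, forces in N, time in s.
With the tool pointing down it reaches from about 0.3 to 0.75 m from the base axis. Payload 8.5 kg.
Tool frame: the origin (TCP) lies midway between the tips of the shut fingers; the grasp point (between the pads) lies 19 mm behind it (env.grip_depth is the distance from the TCP to the grasp point, in m); x points along the fingers, y is the direction in which the jaws open and shut, and the axes are right-handed (so a half turn about x gives the same grasp; the last joint's range is limited). The gripper opens to 85 mm and grips with 20 to 120 N. Pads are 22 mm wide; open, the fingers measure 114 mm over their backs; the gripper's body (76 mm by 85 mm) begins 54 mm behind the grasp point. The pads swing forward as they close: fully open they stand 13 mm farther back than shut.
Start: joints at [-89.169, 21.807, 74.336, -0, 83.858, -12.336], TCP at [0.125, -0.536, 0.231] pointing down, gripper open.
Joint ranges: [-178.18, 178.18], [-50.72, 133.34], [12.68, 142.11], [-81.47, 261.47], [9.98, 163.14], [-165.26, 165.26]. Speed limits (degrees/s): [136.94, 136.94, 180, 180, 180, 180].

## Interface

Orientations are given as a 3x3 rotation matrix whose columns are the frame's x, y, z axes.
In Python, from rig import env gives the robot as it stands.
- The arm moves only by the tool play_rows, never from a script. Its arguments are lists of equal length, an entry for each row: "travel": the shift along the world's x, y, z in cm, a list of three; "rotation": the turn, a rotation vector about the world's x, y, z in rad, a list of three; "claw": the finger opening in cm, from 0 to 8.54. A call has 1 to 12 rows; each row shifts and turns the pose as measured when the row begins; what a row does not reach is not made up. A row lasts 1/12 s, in which the tool goes at most 41.7 mm and 7.16 degrees, less where a joint would pass 70% of its speed; a pose out of reach is approached as far as the arm can. A call is refused whole if a number of a shift passes 4.17 or a number of a turn 0.125, either way. A call with a gripper value outside its range is refused whole. The fingers move at their own pace and stop on an object; "squeeze" is the grip in N (left out, the last holds). Time passes only in rows, so rows that do not move let the fingers close. It gives the time, the measured TCP pose, the force and the opening at its end, in the units of the state.
- env.observe(): the state, without advancing time (a new reading comes with each control period).
- env.get_image(name): name is "side" or "top"; returns the picture (480x640x3 uint8, red, green, blue); there is no depth.
- env.camera_info(name): a dict with "vertical_fov" (degrees; the focal length in pixels is half the picture's height over the tangent of half this angle, whatever the lens; pixels are square), "cx", "cy" (the principal point, pixels), "eye" and "rotation" of the camera in the world. Camera axes: x right, y down, z forward; pixel columns grow to the right and rows downward; lengths in m; the calibration is good to about 2 mm. A picture is of the moment at which its call begins. camera_info takes no time and is no camera call.
- env.close_job(): hands the job in, once; it reports no verdict.
The state is a dict: "time_s": time; "q": joint angles; "qvel": joint speeds; "joint_efforts": joint torques, N m; "position": TCP position; "tool_rot": TCP orientation; "ft_force": force on the tool from outside, world axes, zero at the start; "wrist_torque": the same for the moment, N m; "grip_width": finger opening in m.
Only numpy, scipy, OpenCV 4.12 (cv2) and the standard library are available. Lean on these libraries where they do the work, as an engineer would, in place of code of your own. Each camera call takes 0.05 s, during which the arm holds its last target.

## Working session

There is one attempt and no reset: what is moved stays moved. The work goes in short steps, Python scripts to look and compute and a tool call to move; the robot and the scene stay as the last step left them, time stands still between calls to the robot, and variables do not carry over. Pictures are saved under pics/ and viewed, and the job is handed in when it is done.

Besides the shell and the picture viewer there is one more tool, called after "Emit:" by a JSON object that holds its "fn" and its "kwargs", one argument or row to a line. play_rows: Moves the arm, as the interface text tells. Its arguments: {"type":"object","properties":{"travel":{"type":"array","items":{"type":"array","items":{"type":"number"}}},"rotation":{"type":"array","items":{"type":"array","items":{"type":"number"}}},"claw":{"type":"array","items":{"type":"number"}},"squeeze":{"type":"number"}},"required":["travel","rotation","claw"]}

```bash
ls; mkdir -p pics
python3 - <<'E'
from rig import env
import cv2
for n in("side","top"):
    print(n,env.camera_info(n)); cv2.imwrite(f"pics/{n}0.png",env.get_image(n)[:,:,::-1])
print(env.observe())
E
```

```text
pics
side {'vertical_fov': 57.19743166963134, 'cx': 317.75115601336876, 'cy': 242.1002973980581, 'eye': array([0.05127021, 0.776374  , 0.76673534]), 'rotation': array([[-0.85626811, -0.28216334,  0.43265317],
       [-0.51629304,  0.49298904, -0.70028801],
       [-0.01569767, -0.82301012, -0.56780977]])}
top {'vertical_fov': 46.710578858554044, 'cx': 319.27387739453656, 'cy': 239.93455539383862, 'eye': array([ 0.35142804, -0.02131553,  1.24275463]), 'rotation': array([[ 0.00531515, -0.98664033,  0.16282693],
       [-0.99979781, -0.00208548,  0.0199995 ],
       [-0.01939274, -0.16290031, -0.98645193]])}
{'time_s': 0.1, 'q': array([-8.91704406e+01,  2.18371146e+01,  7.43763515e+01,  2.33092823e-03,
        8.38592202e+01, -1.23360417e+01]), 'qvel': array([-0.03624546, -0.08326934, -0.10802891, -0.00189228, -0.00561255,
       -0.03416331]), 'joint_efforts': array([ 2.43604431e-03, -4.49223554e+01, -2.31658101e+01, -1.70939079e-04,
        3.70920650e-03,  7.34171380e-06]), 'position': array([ 0.12527352, -0.53529163,  0.23079756]), 'tool_rot': array([[ 2.20776616e-05,  2.27762068e-01, -9.73716817e-01],
       [ 1.26906655e-03, -9.73716040e-01, -2.27761858e-01],
       [-9.99999194e-01, -1.23068300e-03, -3.10542596e-04]]), 'ft_force': array([-0.51235193,  0.49195133, -0.39300094]), 'wrist_torque': array([-0.00816015,  0.02396233,  0.00398738]), 'grip_width': 0.08552348884003563}
```

View pics/side0.png

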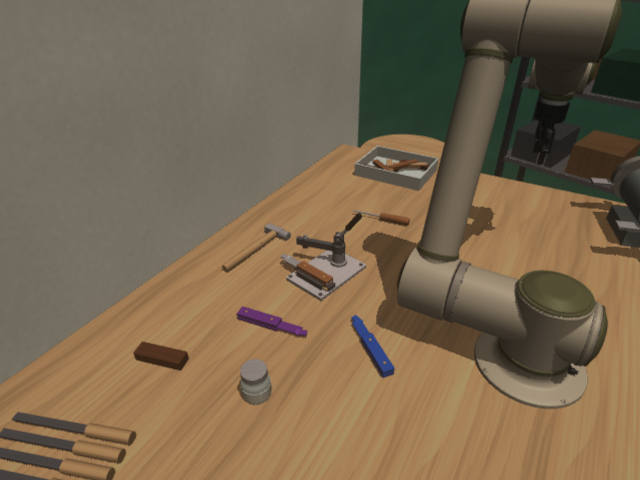

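View pics/top0.png

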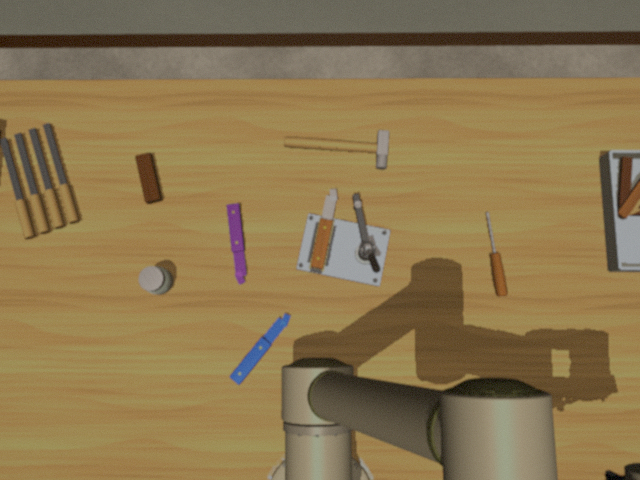

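The top view shows the fixture plate at about (345,250), with the brown handle at (322,243). The post is at (367,250), the strap points up to (357,195) and the black lever points down to (376,268). The blue (262,348) and purple (237,243) look-alikes are not the handle. I'll enlarge the crops to confirm.

Run:
```python
import cv2,numpy as np
t=cv2.imread("pics/top0.png")[175:295,285:405]; s=cv2.imread("pics/side0.png")[190:310,260:420]
cv2.imwrite("pics/c_t.png",cv2.resize(t,(600,600),interpolation=cv2.INTER_CUBIC))
cv2.imwrite("pics/c_s.png",cv2.resize(s,(800,600),interpolation=cv2.INTER_CUBIC))
```

```text
(no output)
```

View pics/c_t.png

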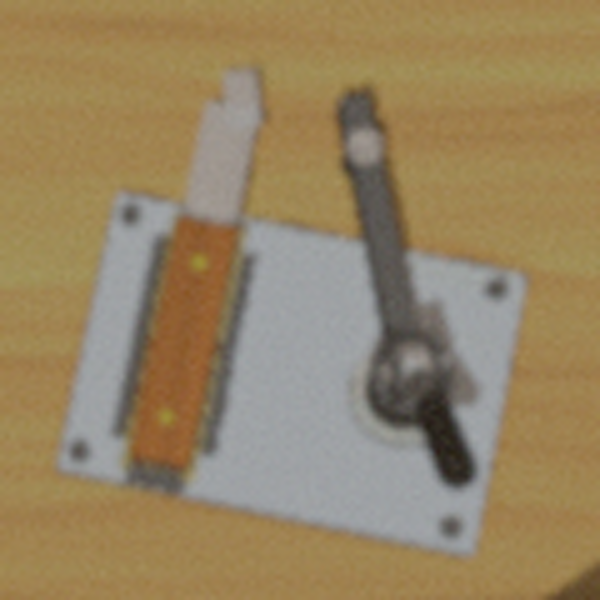

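View pics/c_s.png

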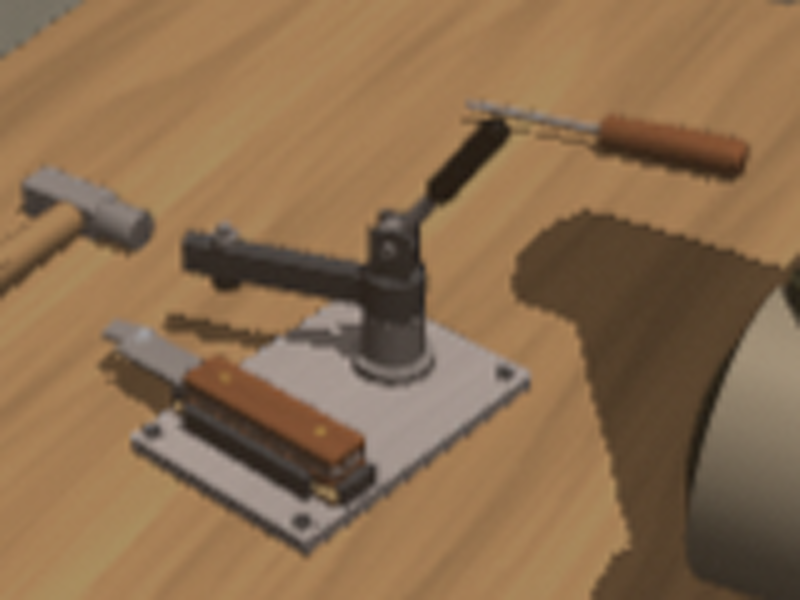

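The crops confirm the parts. In the top crop, the strap's free end is at (357,90) with its light pad bolt at (364,147), the post is at about (405,375), and the lever grip ends at (458,475). The handle in the nest is brown with brass pins.

```bash
cat > h.py <<'E'
import numpy as np,cv2
from rig import env
def ray(n,uv):
    c=env.camera_info(n); f=240/np.tan(np.radians(c["vertical_fov"]/2))
    d=c["rotation"]@np.array([(uv[0]-c["cx"])/f,(uv[1]-c["cy"])/f,1]); return c["eye"],d/np.linalg.norm(d)
def onz(n,uv,z):
    e,d=ray(n,uv); return e+d*(z-e[2])/d[2]
def tri(a,b):
    e1,d1=ray("top",a);e2,d2=ray("side",b)
    s=np.linalg.lstsq(np.c_[d1,-d2],e2-e1,rcond=None)[0]
    p,q=e1+s[0]*d1,e2+s[1]*d2; return (p+q)/2,np.linalg.norm(p-q)
def proj(n,p):
    c=env.camera_info(n); f=240/np.tan(np.radians(c["vertical_fov"]/2)); v=c["rotation"].T@(np.asarray(p)-c["eye"]); return v[:2]/v[2]*f+[c["cx"],c["cy"]]
tc=lambda x,y:(285+(x+.5)/5-.5,175+(y+.5)/5-.5)
sc=lambda x,y:(260+(x+.5)/5-.5,190+(y+.5)/5-.5)
E
python3 - <<'E'
from h import *
np.set_printoptions(precision=4,suppress=True)
img=cv2.imread("pics/top0.png"); roi=img[175:295,285:405]
hsv=cv2.cvtColor(roi,cv2.COLOR_BGR2HSV); m=((hsv[...,1]<55)&(hsv[...,2]>110)).astype(np.uint8)
m=cv2.morphologyEx(m,cv2.MORPH_CLOSE,np.ones((3,3)))
cs=cv2.findContours(m,0,2)[0];c=max(cs,key=cv2.contourArea);print(cv2.boxPoints(cv2.minAreaRect(c))*5)
C=[onz("top",tc(*p),.012) for p in[(118,193),(527,268),(475,553),(58,470)]]
C=np.array(C);print(C,C.mean(0)); print([np.linalg.norm(C[i]-C[i-1]) for i in range(4)])
# fixture +y: from post to handle: left in img ; +x: up
x=(C[0]+C[1]-C[2]-C[3]); y=(C[0]+C[3]-C[1]-C[2]); print("yaw",np.degrees(np.arctan2(x[1],x[0])),np.degrees(np.arctan2(-y[0],y[1])))
print("bolt",tri(tc(364,145),sc(226,228)))
print("end",tri(tc(355,90),sc(190,235)), onz("top",tc(355,90),.072))
print("leverend",tri(tc(458,478),sc(500,125)))
print("grip start",tri(tc(428,400),sc(432,195)))
print("handle pins",[tri(a,b) for a,b in((tc(199,262),sc(226,377)),(tc(166,415),sc(320,432)))])
E
```

```text
[[ 52.9569 468.2031]
 [142.2715  47.1485]
 [559.7012 135.6942]
 [470.3867 556.7487]]
[[ 0.6159  0.029   0.012 ]
 [ 0.5816 -0.1552  0.012 ]
 [ 0.4535 -0.1303  0.012 ]
 [ 0.4898  0.0547  0.012 ]] [ 0.5352 -0.0504  0.012 ]
[np.float64(0.12869905734928186), np.float64(0.18736220008928667), np.float64(0.13058224284560693), np.float64(0.1885010545621152)]
yaw -11.247562731952472 -10.8140274589685
bolt (array([ 0.6219, -0.0788,  0.0823]), np.float64(5.423391777630019e-05))
end (array([ 0.6472, -0.0765,  0.071 ]), np.float64(0.00366222123054551)) [ 0.6486 -0.0756  0.072 ]
leverend (array([ 0.4691, -0.109 ,  0.1791]), np.float64(0.0015213198806027762))
grip start (array([ 0.5051, -0.1019,  0.1288]), np.float64(0.0008764865050553638))
handle pins [(array([ 0.5786, -0.0081,  0.0409]), np.float64(0.00020822854790779433)), (array([0.511 , 0.0061, 0.04  ]), np.float64(0.00027207653779346764))]
```

Emit:
{"fn": "play_rows", "kwargs": {
  "travel": [
    [2.76,2.27,0],
    [2.76,2.27,0],
    [2.76,2.27,0],
    [2.76,2.27,0],
    [2.76,2.27,0],
    [2.76,2.27,0],
    [2.76,2.27,0],
    [2.76,2.27,0],
    [2.76,2.27,0],
    [2.76,2.27,0],
    [2.76,2.27,0],
    [2.76,2.27,0]
  ],
  "rotation": [
    [0,0,-0.044],
    [0,0,0],
    [0,0,0],
    [0,0,0],
    [0,0,0],
    [0,0,0],
    [0,0,0],
    [0,0,0],
    [0,0,0],
    [0,0,0],
    [0,0,0],
    [0,0,0]
  ],
  "claw": [0,0,0,0,0,0,0,0,0,0,0,0]
}}

```text
time_s: 1.1
position: [0.4629, -0.2508, 0.2264]
tool_rot: [[-0.004, 0.171, -0.985], [0.008, -0.985, -0.171], [-1.0, -0.009, 0.003]]
ft_force: [-0.3, -0.7, -0.5]
grip_width: 0.0002
```

Emit:
{"fn": "play_rows", "kwargs": {
  "travel": [
    [2.6,2.0,0],
    [2.6,2.0,0],
    [2.6,2.0,0],
    [2.6,2.0,0],
    [2.6,2.0,0],
    [2.6,2.0,0],
    [0.5,0.5,0],
    [0,0,0]
  ],
  "rotation": [
    [0,0,0],
    [0,0,0],
    [0,0,0],
    [0,0,0],
    [0,0,0],
    [0,0,0],
    [0,0,0],
    [0,0,0]
  ],
  "claw": [0,0,0,0,0,0,0,0]
}}

```text
time_s: 1.77
position: [0.6338, -0.1113, 0.2223]
tool_rot: [[-0.01, 0.178, -0.984], [0.012, -0.984, -0.178], [-1.0, -0.013, 0.007]]
ft_force: [-0.8, -0.4, 0.4]
grip_width: 0.0003
```

Run:
```python
from h import *
o=env.observe();print(o["position"],o["q"].round(1),o["time_s"])
t=env.get_image("top")[:,:,::-1];s=env.get_image("side")[:,:,::-1]
cv2.imwrite("pics/t1.png",cv2.resize(t[130:310,240:480],(800,600)))
cv2.imwrite("pics/s1.png",cv2.resize(s[150:330,220:460],(800,600)))
```

```text
[ 0.63379749 -0.1112959   0.22228544] [-20.7  32.1  58.2   0.4  90.4  59.1] 1.7667
```

View pics/s1.png

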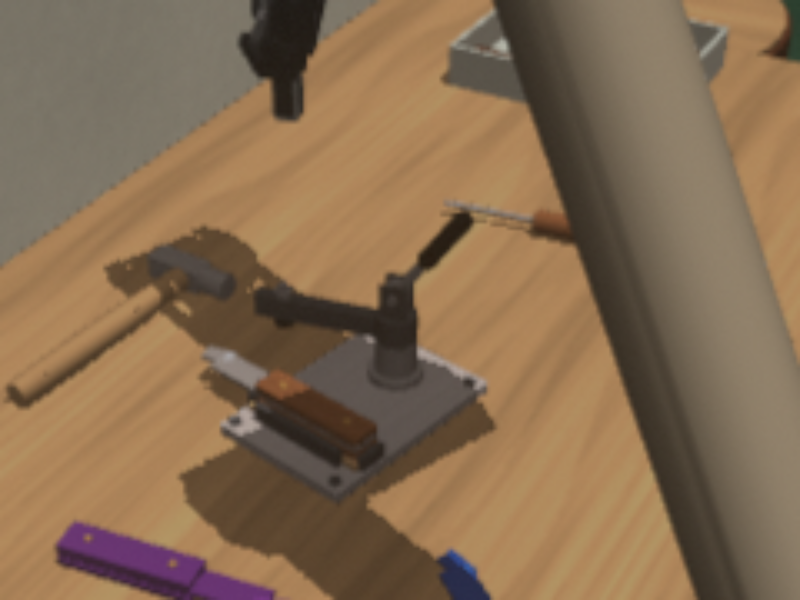

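Emit:
{"fn": "play_rows", "kwargs": {
  "travel": [
    [-1.1,-1.6,0],
    [0,0,-3],
    [0,0,-3],
    [0,0,-3],
    [0,0,-3],
    [0,0,-2],
    [0,0,-1.5],
    [0,0,0]
  ],
  "rotation": [
    [-0.012,-0.01,0],
    [0,0,0],
    [0,0,0],
    [0,0,0],
    [0,0,0],
    [0,0,0],
    [0,0,0],
    [0,0,0]
  ],
  "claw": [0,0,0,0,0,0,0,0]
}}

```text
time_s: 2.53
position: [0.6121, -0.14, 0.0661]
tool_rot: [[0.004, 0.163, -0.987], [-0.005, -0.987, -0.163], [-1.0, 0.006, -0.003]]
ft_force: [-0.6, -0.1, -0.8]
grip_width: -0.0003
```

Run:
```python
from h import *
o=env.observe();print(o["position"],o["tool_rot"].round(3),o["q"].round(1),o["time_s"])
t=env.get_image("top")[:,:,::-1];s=env.get_image("side")[:,:,::-1]
cv2.imwrite("pics/t2.png",cv2.resize(t[130:310,240:480],(800,600)))
cv2.imwrite("pics/s2.png",cv2.resize(s[150:330,220:460],(800,600)))
```

```text
[ 0.61209922 -0.13995359  0.06605475] [[ 0.004  0.163 -0.987]
 [-0.005 -0.987 -0.163]
 [-1.     0.006 -0.003]] [-23.6  38.   74.5  -0.2  67.1  57.1] 2.5333
```

View pics/s2.png

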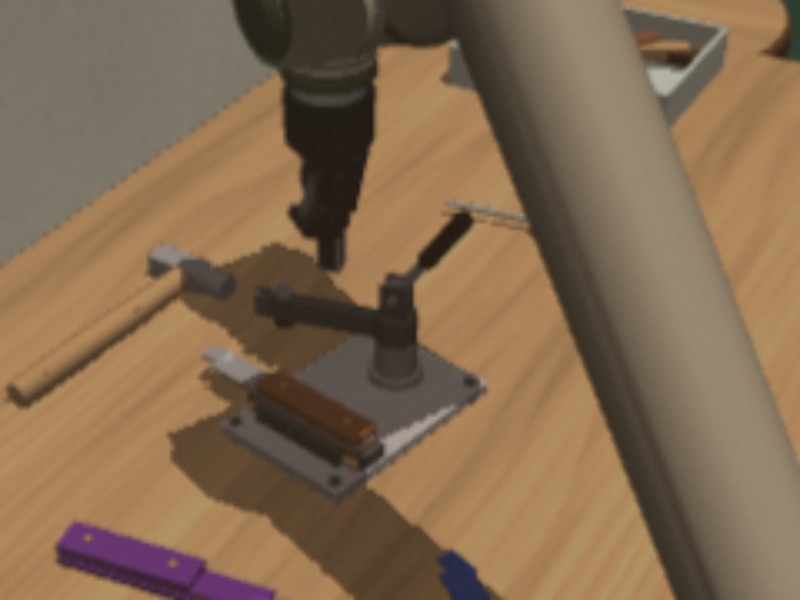

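View pics/t2.png

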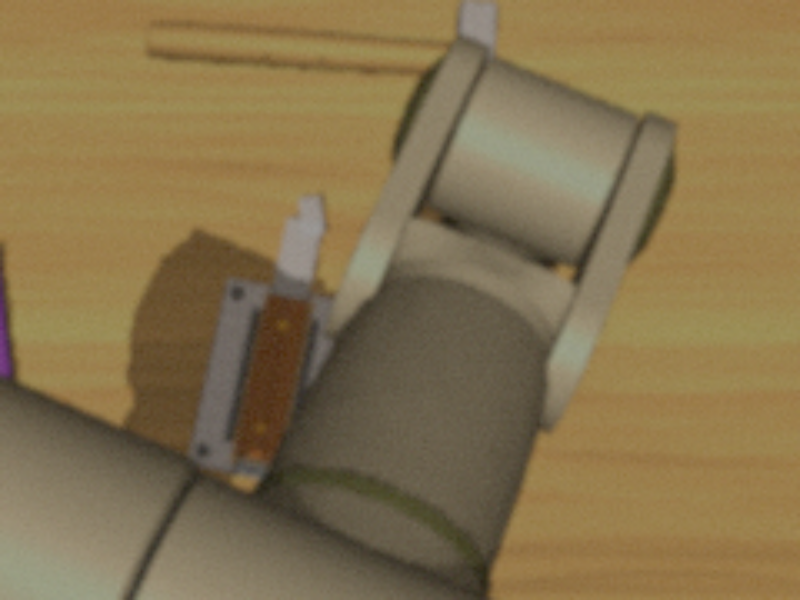

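Emit:
{"fn": "play_rows", "kwargs": {
  "travel": [
    [0.5,0,-0.5],
    [0,0,-0.5],
    [0,1.5,0],
    [0,1.3,0],
    [0,0,0]
  ],
  "rotation": [
    [0.005,0.004,0.02],
    [0,0,0],
    [0,0,0],
    [0,0,0],
    [0,0,0]
  ],
  "claw": [0,0,0,0,0]
}}

```text
time_s: 3.05
position: [0.621, -0.1127, 0.0641]
tool_rot: [[0.014, 0.183, -0.983], [-0.005, -0.983, -0.183], [-1.0, 0.008, -0.013]]
ft_force: [-0.4, 1.4, -0.2]
grip_width: 0.0004
```

Run:
```python
from h import *
o=env.observe();p=o["position"]
print(p,o["tool_rot"].round(3))
P=np.array([.5257,-.0995]);pts=[]
prev=p[:2]
for th in list(np.linspace(10.7,79,18)):
    a=np.radians(th);q=P+[np.cos(a)*.088+np.sin(a)*.0215,np.sin(a)*.088-np.cos(a)*.0215]
    print(round(th,1),((q-prev)*100).round(2),q.round(4));prev=q
```

```text
[ 0.62103303 -0.11269262  0.06405238] [[ 0.014  0.183 -0.983]
 [-0.005 -0.983 -0.183]
 [-1.     0.008 -0.013]]
10.7 [-0.49  0.84] [ 0.6162 -0.1043]
14.7 [0.01 0.63] [ 0.6163 -0.0979]
18.7 [-0.03  0.63] [ 0.6159 -0.0916]
22.8 [-0.08  0.63] [ 0.6152 -0.0853]
26.8 [-0.12  0.62] [ 0.614  -0.0791]
30.8 [-0.16  0.61] [ 0.6123 -0.0729]
34.8 [-0.21  0.6 ] [ 0.6102 -0.0669]
38.8 [-0.25  0.58] [ 0.6077 -0.0611]
42.8 [-0.29  0.57] [ 0.6048 -0.0554]
46.9 [-0.33  0.54] [ 0.6016 -0.05  ]
50.9 [-0.37  0.52] [ 0.5979 -0.0448]
54.9 [-0.4   0.49] [ 0.5939 -0.0399]
58.9 [-0.43  0.46] [ 0.5896 -0.0352]
62.9 [-0.47  0.43] [ 0.5849 -0.0309]
66.9 [-0.5  0.4] [ 0.5799 -0.0269]
71.0 [-0.52  0.36] [ 0.5747 -0.0233]
75.0 [-0.55  0.32] [ 0.5693 -0.0201]
79.0 [-0.57  0.29] [ 0.5636 -0.0172]
```

Emit:
{"fn": "play_rows", "kwargs": {
  "travel": [
    [-0.3,0,-0.8],
    [0,0,0]
  ],
  "rotation": [
    [0.005,0.014,0],
    [0,0,0]
  ],
  "claw": [0,0]
}}

```text
time_s: 3.22
position: [0.6181, -0.111, 0.0564]
tool_rot: [[-0.0, 0.186, -0.983], [-0.001, -0.983, -0.186], [-1.0, 0.001, 0.0]]
ft_force: [0.0, 0.3, -0.8]
grip_width: -0.0004
```

Height is now right, so I start the arc.

Emit:
{"fn": "play_rows", "kwargs": {
  "travel": [
    [-0.2,0.6,0],
    [0,0.65,0],
    [0,0.65,0],
    [0,0.65,0],
    [-0.1,0.65,0],
    [-0.1,0.6,0],
    [-0.15,0.6,0],
    [-0.2,0.6,0]
  ],
  "rotation": [
    [0,0,0],
    [0,0,0.07],
    [0,0,0.07],
    [0,0,0.07],
    [0,0,0.07],
    [0,0,0.07],
    [0,0,0.07],
    [0,0,0.07]
  ],
  "claw": [0,0,0,0,0,0,0,0]
}}

```text
time_s: 3.88
position: [0.6096, -0.062, 0.056]
tool_rot: [[0.001, 0.64, -0.768], [-0.006, -0.768, -0.64], [-1.0, 0.005, 0.003]]
ft_force: [0.7, -2.0, 0.6]
grip_width: -0.0001
```

Run:
```python
from h import *
o=env.observe();print(o["position"],o["ft_force"],o["q"].round(1),np.degrees(np.arctan2(o["tool_rot"][1,1],o["tool_rot"][0,1])))
s=env.get_image("side")[:,:,::-1]
cv2.imwrite("pics/s3.png",cv2.resize(s[150:330,220:460],(800,600)))
```

```text
[ 0.6095693  -0.0620271   0.05601917] [ 0.68320501 -2.04824002  0.58482237] [-16.7  37.5  77.6  -0.3  64.7  33.6] -50.1925839154825
```

View pics/s3.png

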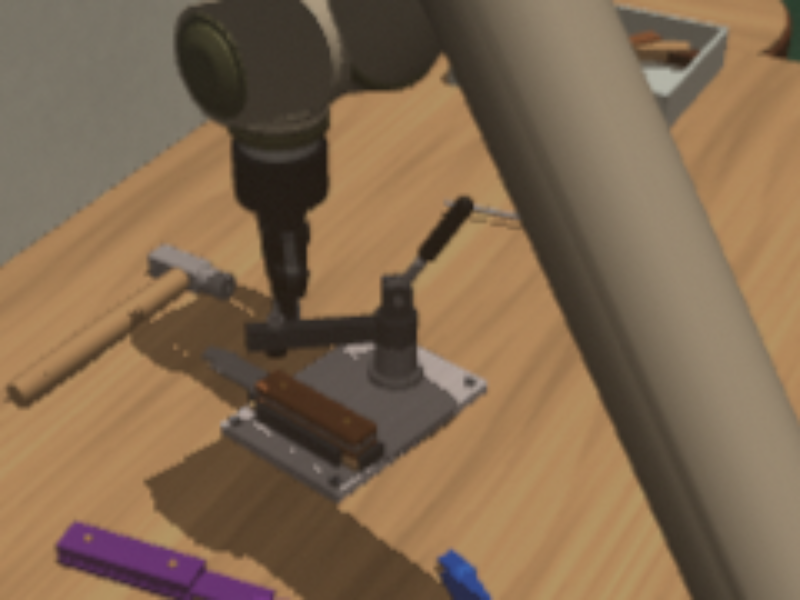

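The strap is turning with the finger at 2 N. I continue along the arc.

Emit:
{"fn": "play_rows", "kwargs": {
  "travel": [
    [-0.35,0.6,0],
    [-0.35,0.6,0],
    [-0.4,0.55,0],
    [-0.4,0.5,0],
    [-0.45,0.5,0],
    [-0.5,0.45,0],
    [-0.5,0.4,0]
  ],
  "rotation": [
    [0,0,0.07],
    [0,0,0.07],
    [0,0,0.07],
    [0,0,0.07],
    [0,0,0.07],
    [0,0,0.07],
    [0,0,0.07]
  ],
  "claw": [0,0,0,0,0,0,0]
}}

```text
time_s: 4.52
position: [0.5812, -0.0258, 0.0563]
tool_rot: [[0.011, 0.931, -0.365], [-0.006, -0.365, -0.931], [-1.0, 0.012, 0.002]]
ft_force: [1.8, -0.3, -1.8]
grip_width: 0.0001
```

Emit:
{"fn": "play_rows", "kwargs": {
  "travel": [
    [-0.55,0.35,0],
    [-0.6,0.35,0],
    [-0.4,0.2,0]
  ],
  "rotation": [
    [0.006,0.011,0.07],
    [0,0,0.07],
    [0,0,0.03]
  ],
  "claw": [0,0,0]
}}

```text
time_s: 4.77
position: [0.5661, -0.0166, 0.0565]
tool_rot: [[0.003, 0.98, -0.198], [0.0, -0.198, -0.98], [-1.0, 0.003, -0.001]]
ft_force: [0.9, -2.3, -0.7]
grip_width: 0.0
```

Run:
```python
from h import *
o=env.observe();print(o["position"],o["ft_force"],o["q"].round(1),np.degrees(np.arctan2(o["tool_rot"][1,1],o["tool_rot"][0,1])))
s=env.get_image("side")[:,:,::-1]
cv2.imwrite("pics/s4.png",cv2.resize(s[190:310,260:420],(800,600)))
```

```text
[ 0.56605393 -0.01662125  0.05653413] [ 0.94282055 -2.31837581 -0.65513021] [-13.7  33.8  85.7   0.1  60.3  -2.3] -11.394471589469887
```

View pics/s4.png

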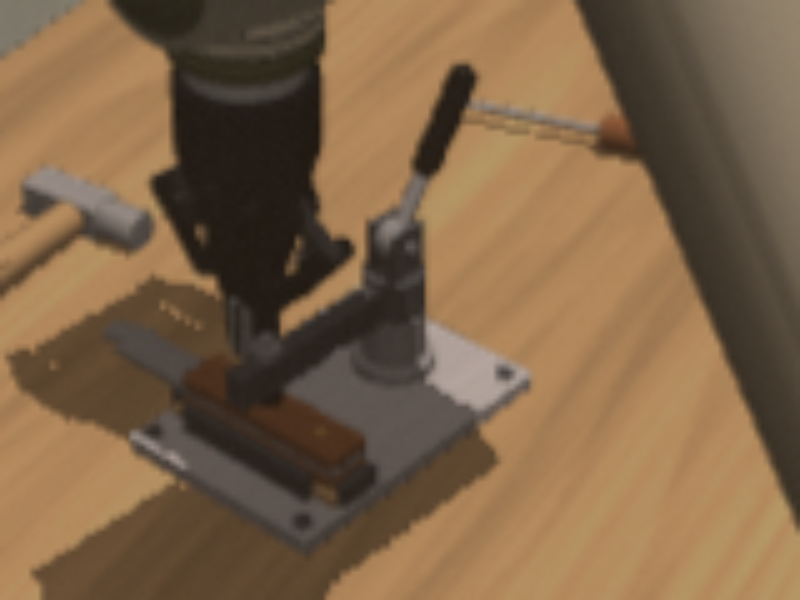

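The strap is nearly over. I push in small steps until I feel the stop.

Emit:
{"fn": "play_rows", "kwargs": {
  "travel": [
    [-0.3,0.05,0],
    [-0.2,0.03,0]
  ],
  "rotation": [
    [0,0,0],
    [0,0,0]
  ],
  "claw": [0,0]
}}

```text
time_s: 4.98
position: [0.5633, -0.0161, 0.0571]
tool_rot: [[0.01, 0.979, -0.202], [-0.001, -0.202, -0.979], [-1.0, 0.01, -0.001]]
ft_force: [13.2, -0.3, -8.6]
grip_width: 0.0002
```

Emit:
{"fn": "play_rows", "kwargs": {
  "travel": [
    [-0.2,0.03,0]
  ],
  "rotation": [
    [0,0,0]
  ],
  "claw": [0]
}}

```text
time_s: 5.07
position: [0.5634, -0.0162, 0.0574]
tool_rot: [[0.016, 0.979, -0.205], [-0.001, -0.205, -0.979], [-1.0, 0.016, -0.002]]
ft_force: [9.9, -0.2, -6.0]
grip_width: 0.0002
```

The stop is felt at 13 N, and the position matches the predicted 79°. I back off sideways, then lift.

Emit:
{"fn": "play_rows", "kwargs": {
  "travel": [
    [1.2,-0.2,0],
    [1.5,-0.2,0],
    [0,0,3],
    [0,0,3.5],
    [0,0,3.5],
    [0,0,3.5],
    [0,0,3],
    [0,0,0]
  ],
  "rotation": [
    [0,0.016,0],
    [0,0,0],
    [0,0,0],
    [0,0,0],
    [0,0,0],
    [0,0,0],
    [0,0,0],
    [0,0,0]
  ],
  "claw": [0,0,0,0,0,0,0,0]
}}

```text
time_s: 5.73
position: [0.5884, -0.0205, 0.227]
tool_rot: [[-0.009, 0.974, -0.224], [0.002, -0.224, -0.975], [-1.0, -0.009, 0.0]]
ft_force: [0.6, -0.3, 1.2]
grip_width: -0.0001
```

Run:
```python
from h import *
o=env.observe();print(o["position"],o["ft_force"],o["tool_rot"].round(3))
s=env.get_image("side")[:,:,::-1];cv2.imwrite("pics/s5f.png",s)
cv2.imwrite("pics/s5.png",cv2.resize(s[190:310,260:420],(800,600),interpolation=cv2.INTER_CUBIC))
t=env.get_image("top")[:,:,::-1];cv2.imwrite("pics/t5.png",t)
```

```text
[ 0.58838509 -0.02053367  0.22699027] [ 0.575289   -0.25576768  1.2059645 ] [[-0.009  0.974 -0.224]
 [ 0.002 -0.224 -0.975]
 [-1.    -0.009  0.   ]]
```

View pics/s5.png

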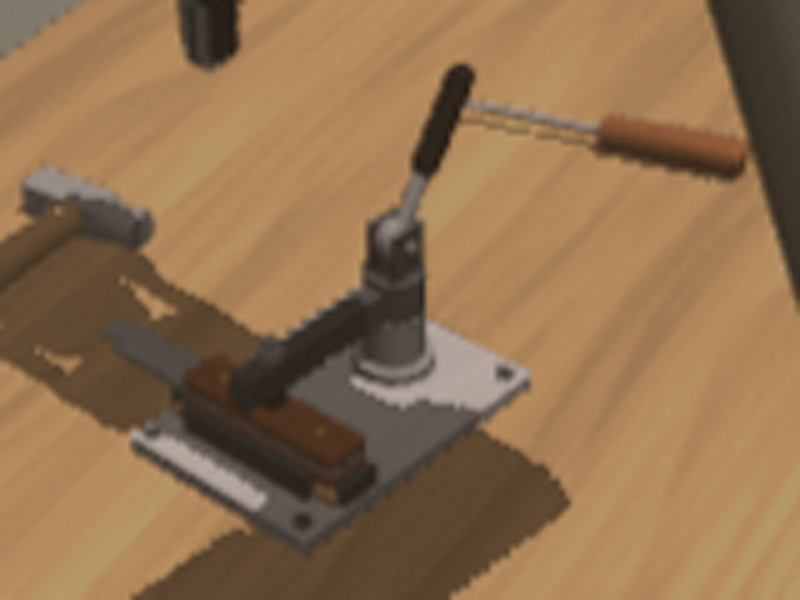

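View pics/t5.png

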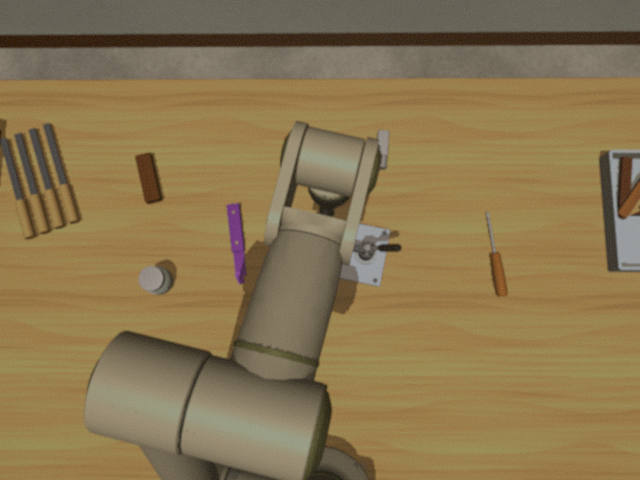

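The strap lies over the handle, with its end at side crop (240,390), and the lever is still raised with its tip at side crop (460,72) and top view (399,247).

Run:
```python
from h import *
t=cv2.imread("pics/t5.png")[220:280,340:420];cv2.imwrite("pics/t5c.png",cv2.resize(t,(800,600),interpolation=cv2.INTER_CUBIC))
p,e=tri((399.5,247.5),sc(460,72));print(p,e)
P=np.array([.5257,-.0995,.095]);d=p-P;print(np.degrees(np.arctan2(d[1],d[0])),np.degrees(np.arctan2(d[2],np.hypot(*d[:2]))),np.linalg.norm(d))
u=np.array([np.cos(np.radians(259)),np.sin(np.radians(259))])
prev=None
for f in [57,50,43,36,29,22,15,10,5.6,3]:
    a=np.radians(f);s=.08;r=s*np.cos(a)-.008*np.sin(a)-.011;z=.095+s*np.sin(a)+.008*np.cos(a)
    w=np.r_[P[:2]+r*u,z];print(f,w.round(4),None if prev is None else ((w-prev)*100).round(2));prev=w
```

```text
[ 0.51473724 -0.15457421  0.17491529] 0.0034102891899986617
-101.25782907242171 54.9051393196588 0.09767192103923694
57 [ 0.5208 -0.1249  0.1665] None
50 [ 0.5192 -0.1332  0.1614] [-0.16 -0.83 -0.5 ]
43 [ 0.5177 -0.1408  0.1554] [-0.15 -0.76 -0.6 ]
36 [ 0.5163 -0.1476  0.1485] [-0.13 -0.68 -0.69]
29 [ 0.5152 -0.1536  0.1408] [-0.12 -0.6  -0.77]
22 [ 0.5142 -0.1586  0.1324] [-0.1  -0.5  -0.84]
15 [ 0.5134 -0.1625  0.1234] [-0.08 -0.4  -0.9 ]
10 [ 0.513  -0.1647  0.1168] [-0.04 -0.22 -0.67]
5.6 [ 0.5128 -0.1661  0.1108] [-0.03 -0.14 -0.6 ]
3 [ 0.5126 -0.1667  0.1072] [-0.01 -0.06 -0.36]
```

View pics/t5c.png

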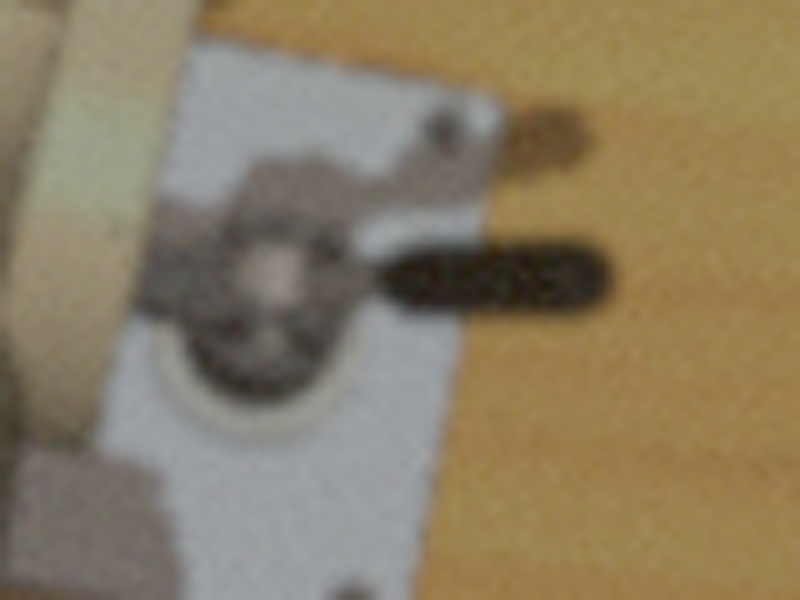

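The lever azimuth of -101.3° confirms the strap is at its stop, with the lever about 55° up. I move the closed fingers above the post, on the inner side of the lever.

Emit:
{"fn": "play_rows", "kwargs": {
  "travel": [
    [-1.65,-2.4,0],
    [-1.65,-2.4,0],
    [-1.65,-2.4,0],
    [-1.6,-2.3,0],
    [0,0,0],
    [0,0,0]
  ],
  "rotation": [
    [0,-0.009,0.03],
    [0,0,0],
    [0,0,0],
    [0,0,0],
    [0,0,0],
    [0,0,0]
  ],
  "claw": [0,0,0,0,0,0]
}}

```text
time_s: 6.33
position: [0.5148, -0.1165, 0.2114]
tool_rot: [[-0.024, 0.98, -0.198], [0.011, -0.198, -0.98], [-1.0, -0.026, -0.006]]
ft_force: [-0.1, 1.5, 0.1]
grip_width: 0.0
```

Emit:
{"fn": "play_rows", "kwargs": {
  "travel": [
    [0.7,0,0],
    [0,0,-1.5],
    [0,0,-1.5],
    [0,0,-1.0],
    [0,0,0]
  ],
  "rotation": [
    [-0.011,-0.024,0],
    [0,0,0],
    [0,0,0],
    [0,0,0],
    [0,0,0]
  ],
  "claw": [0,0,0,0,0]
}}

```text
time_s: 6.75
position: [0.5217, -0.1135, 0.1648]
tool_rot: [[-0.007, 0.98, -0.2], [0.004, -0.2, -0.98], [-1.0, -0.007, -0.002]]
ft_force: [-0.5, -0.3, -1.4]
grip_width: 0.0002
```

Run:
```python
from h import *
o=env.observe();print(o["position"],o["ft_force"],o["tool_rot"].round(3))
s=env.get_image("side")[:,:,::-1]
cv2.imwrite("pics/s6.png",cv2.resize(s[190:310,260:420],(800,600),interpolation=cv2.INTER_CUBIC))
```

```text
[ 0.52171693 -0.11346718  0.16475032] [-0.50651468 -0.32989714 -1.44222726] [[-0.007  0.98  -0.2  ]
 [ 0.004 -0.2   -0.98 ]
 [-1.    -0.007 -0.002]]
```

View pics/s6.png

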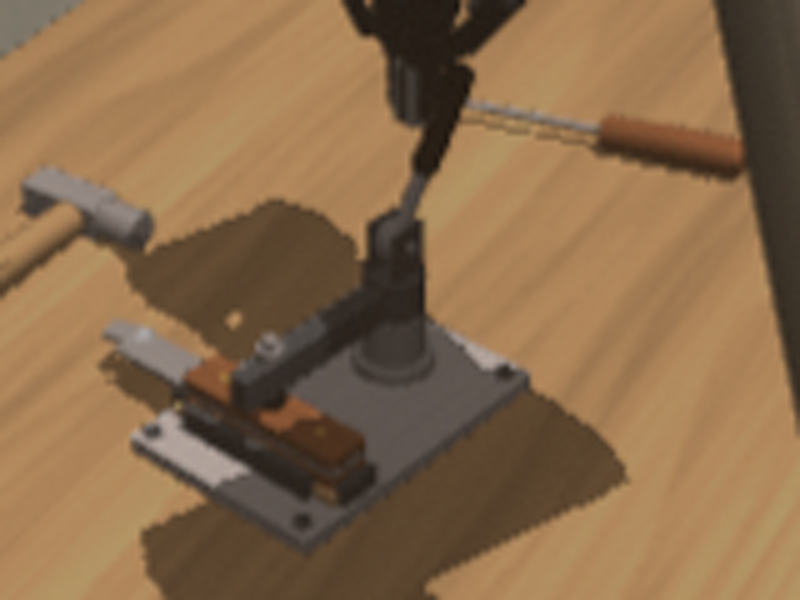

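Emit:
{"fn": "play_rows", "kwargs": {
  "travel": [
    [0,-0.8,0],
    [-0.1,-0.6,0],
    [-0.15,-0.8,-0.5],
    [-0.15,-0.8,-0.6],
    [-0.15,-0.7,-0.7]
  ],
  "rotation": [
    [-0.004,-0.007,0],
    [0,0,0],
    [0,0,0],
    [0,0,0],
    [0,0,0]
  ],
  "claw": [0,0,0,0,0]
}}

```text
time_s: 7.22
position: [0.5175, -0.1508, 0.1485]
tool_rot: [[0.005, 0.98, -0.198], [0.001, -0.198, -0.98], [-1.0, 0.005, -0.002]]
ft_force: [0.6, 3.5, 1.0]
grip_width: -0.0001
```

Run:
```python
from h import *
o=env.observe();print(o["position"],o["ft_force"],o["tool_rot"].round(3))
s=env.get_image("side")[:,:,::-1]
cv2.imwrite("pics/s7.png",cv2.resize(s[190:310,260:420],(800,600),interpolation=cv2.INTER_CUBIC))
```

```text
[ 0.51745797 -0.1507948   0.14854495] [0.56830783 3.45083747 0.98019918] [[ 0.005  0.98  -0.198]
 [ 0.001 -0.198 -0.98 ]
 [-1.     0.005 -0.002]]
```

View pics/s7.png

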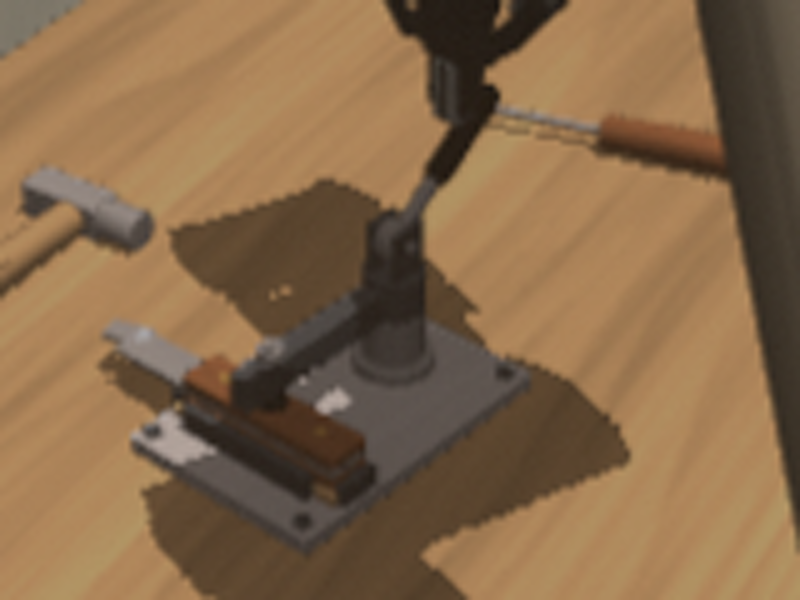

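The lever is coming down at about 3.5 N. I continue.

Emit:
{"fn": "play_rows", "kwargs": {
  "travel": [
    [-0.1,-0.5,-0.8],
    [-0.1,-0.45,-0.85],
    [-0.1,-0.4,-0.9],
    [-0.05,-0.2,-0.7]
  ],
  "rotation": [
    [0,0.005,0],
    [0,0,0],
    [0,0,0],
    [0,0,0]
  ],
  "claw": [0,0,0,0]
}}

```text
time_s: 7.6
position: [0.5136, -0.1701, 0.1129]
tool_rot: [[0.001, 0.98, -0.2], [-0.0, -0.2, -0.98], [-1.0, 0.001, 0.0]]
ft_force: [1.7, 2.3, 3.6]
grip_width: 0.0002
```

Emit:
{"fn": "play_rows", "kwargs": {
  "travel": [
    [0,-0.1,-0.5]
  ],
  "rotation": [
    [0,0,0]
  ],
  "claw": [0]
}}

```text
time_s: 7.68
position: [0.5138, -0.1712, 0.108]
tool_rot: [[0.002, 0.98, -0.201], [0.0, -0.201, -0.98], [-1.0, 0.002, -0.0]]
ft_force: [-7.1, 14.6, 56.5]
grip_width: -0.0004
```

Run:
```python
from h import *
o=env.observe();print(o["position"],o["ft_force"],o["tool_rot"].round(3))
s=env.get_image("side")[:,:,::-1]
cv2.imwrite("pics/s8.png",cv2.resize(s[190:310,260:420],(800,600),interpolation=cv2.INTER_CUBIC))
```

```text
[ 0.51381678 -0.17124112  0.1079785 ] [-7.1247691  14.62552351 56.47879384] [[ 0.002  0.98  -0.201]
 [ 0.    -0.201 -0.98 ]
 [-1.     0.002 -0.   ]]
```

View pics/s8.png

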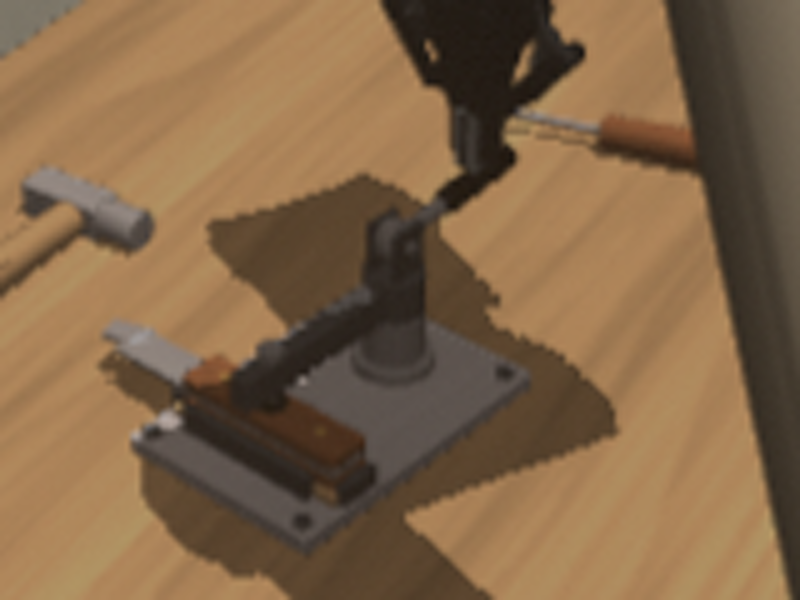

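The stop is firmly reached, with a 56 N transient at the fingertip. I lift off at once.

Emit:
{"fn": "play_rows", "kwargs": {
  "travel": [
    [0,0,1.5],
    [0,0,3],
    [0,0,3.5],
    [0,0,3.5],
    [0,-2.5,2],
    [0,-3.5,0],
    [0,-3.5,0],
    [0,-3.5,0],
    [0,-3.5,0],
    [0,-3.5,0],
    [0,0,0]
  ],
  "rotation": [
    [0,0,0],
    [0,0,0],
    [0,0,0],
    [0,0,0],
    [0,0,0],
    [0,0,0],
    [0,0,0],
    [0,0,0],
    [0,0,0],
    [0,0,0],
    [0,0,0]
  ],
  "claw": [0,0,0,0,0,0,0,0,0,0,0]
}}

```text
time_s: 8.65
position: [0.5094, -0.3824, 0.2439]
tool_rot: [[-0.007, 0.98, -0.197], [-0.008, -0.197, -0.98], [-1.0, -0.005, 0.009]]
ft_force: [0.1, -0.7, 0.3]
grip_width: -0.0002
```

Run:
```python
from h import *
o=env.observe();print(o["position"],o["ft_force"])
s=env.get_image("side")[:,:,::-1];t=env.get_image("top")[:,:,::-1]
cv2.imwrite("pics/s9f.png",s);cv2.imwrite("pics/t9f.png",t)
cv2.imwrite("pics/s9.png",cv2.resize(s[190:310,260:420],(800,600),interpolation=cv2.INTER_CUBIC))
cv2.imwrite("pics/t9.png",cv2.resize(t[175:295,285:405],(600,600),interpolation=cv2.INTER_CUBIC))
```

```text
[ 0.50944976 -0.38238002  0.24387415] [ 0.12560136 -0.68145638  0.30612892]
```

View pics/s9.png

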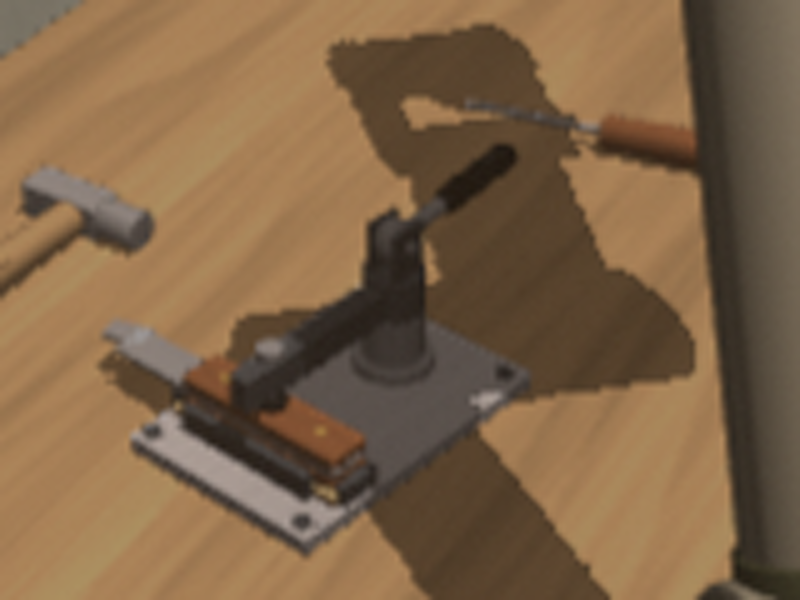

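View pics/t9.png

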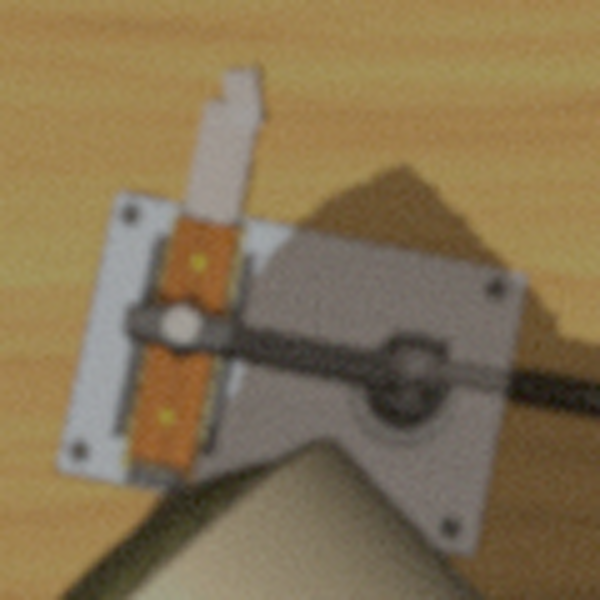

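View pics/t9f.png

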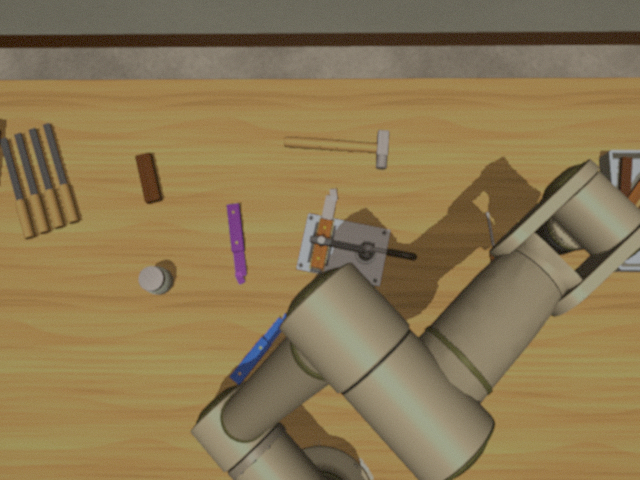

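The strap lies over the handle between its pins, and the handle, jar, block and hammer are unmoved. I check the lever angle with tip pixels at top (414,257) and side crop (510,155).

Run:
```python
from h import *
t=cv2.imread("pics/t9f.png")[230:275,360:420];cv2.imwrite("pics/t9c.png",cv2.resize(t,(800,600),interpolation=cv2.INTER_CUBIC))
P=np.array([.5257,-.0995,.095])
p,e=tri((414.5,257),sc(510,155));d=p-P
print(p,e,np.degrees(np.arctan2(d[1],d[0])),np.degrees(np.arctan2(d[2],np.hypot(*d[:2]))),np.linalg.norm(d))
u=np.array([np.cos(np.radians(259)),np.sin(np.radians(259))])
for f in (5.6,10,15):
    a=np.radians(f);q=np.r_[P[:2]+.1*np.cos(a)*u,.095+.1*np.sin(a)]; s=proj("side",q);print(f,proj("top",q),(s-[260,190])*5)
a=np.radians(79);q=np.r_[P[:2]+.1*np.array([np.cos(a),np.sin(a)]),.082];print("bolt expect",(proj("top",q)-[285,175])*5,"seen 181,323")
for n in("top","side"):
    A=cv2.imread(f"pics/{n}0.png").astype(int);B=cv2.imread(f"pics/{n[0]}9f.png").astype(int)
    for nm,b in dict(top=dict(jar=(130,255,180,300),block=(130,145,165,210),mallet=(280,125,395,172)),side=dict(jar=(230,350,280,410),block=(125,335,195,375),mallet=(215,215,295,275),driver=(350,208,398,230)))[n].items():
        print(n,nm,np.abs(A-B)[b[1]:b[3],b[0]:b[2]].mean().round(1))
```

```text
[ 0.50376791 -0.1946965   0.10427631] 0.0008180259448720182 -102.97385611004606 5.424335184499869 0.09812970931464153
5.6 [415.79857696 255.73848413] [504.63358355 148.83744488]
10 [415.85962627 255.13935009] [504.04833606 138.15890992]
15 [415.57745038 254.39101718] [502.60710554 126.60324359]
bolt expect [179.78419156 320.60173651] seen 181,323
top jar 2.7
top block 3.5
top mallet 2.6
side jar 1.8
side block 1.7
side mallet 1.9
side driver 25.9
```

View pics/t9c.png

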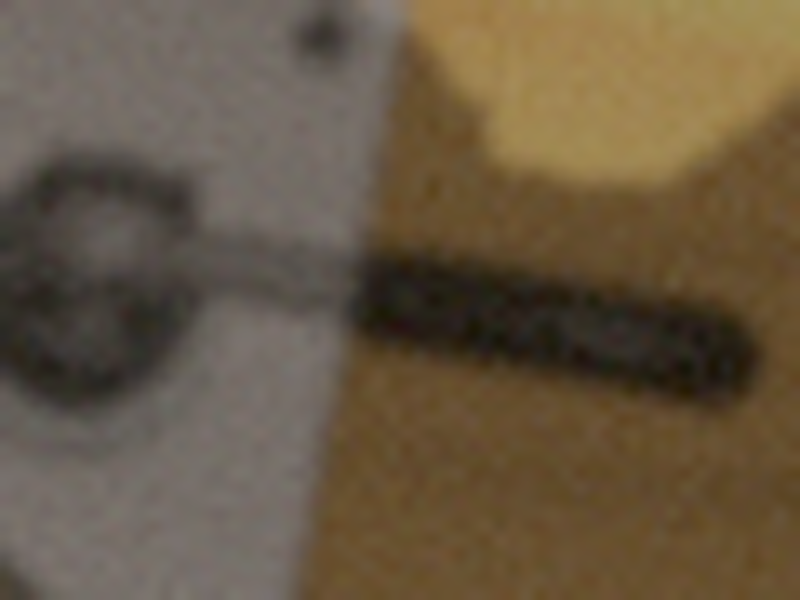

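Run:
```python
from h import *
A=cv2.imread("pics/s5f.png")[190:310,260:420];B=cv2.imread("pics/s9f.png")[190:310,260:420]
g=lambda a:cv2.cvtColor(a,cv2.COLOR_BGR2GRAY).astype(np.float32)
T=g(A)[60:90,44:75]
r=cv2.matchTemplate(g(B),T,cv2.TM_CCOEFF_NORMED);print(cv2.minMaxLoc(r))
print(env.close_job(),env.observe()["time_s"])
```

```text
(-0.6777538657188416, 0.6852685213088989, (113, 72), (47, 57))
the job is handed in; nothing more can be done
the job is handed in; nothing more can be done
```

I swung the strap against its stop with the outside of a closed finger, pushed the cam lever down to its stop, moved clear and handed the job in.

**Checks that agreed**
- **Strap:** the arm felt the stop at about 13 N, within 1 mm of the predicted position. In the last pictures the pad bolt is about half a pixel (roughly 1 mm) from where it should be with the strap at its stop, and the strap lies over the handle between its pins.
- **Lever:** the tip, measured from both views, stands 5.4° above the horizontal; fully down is 5.6°.
- **Handle and bystanders:** the handle is still in its nest. The jar, the wooden block and the hammer are unchanged from the first pictures.
- **Arm:** it ended about 19 cm from the lever tip with no contact force. The clock read about 8.65 s before the final pictures, well under 45 s.

**Checks that were weaker or disagreed**
- **Force peak:** when the lever met its stop, the last 5 mm step peaked at about 56 N vertically at the fingertip. That is under the 120 N wrist limit. The 40 N limit is for the arm and the gripper's body, and only the fingertip was touching.
- **Screwdriver:** its picture comparison was spoiled by the arm's shadow. By eye it looks unmoved.
- **Strap before and after the lever:** a picture match of the strap end put it about 3 pixels off. The match was weak (0.69) because the shadows had changed, so I went by the bolt position instead.
- **Lever direction:** the lever's compass direction read -103.0° at the end and -101.3° before. That 1.7° is about what one pixel of error gives, but it could also mean a small strap movement.

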